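Ready the eyelet setter: die slide home, setting punch held in both guides

TASK

Get the green eyelet-setter stand ready for a specimen tag: first push its die slide fully home against the end stop by the red knob, so that the brass setting die sits under the guides. Then take the orange-headed setting punch out of the wooden rack, feed it tip down through the upper brass guide bushing and on through the lower one, and finish while still holding it there by its orange head, spanning both bushings with its tip showing in the gap below the lower bushing but clear of the die, so that I can slip the tag under it. Leave the other two punches, the mallet, the tape roll, the bottle and the pencil box where they are.

Things in the scene. Friction and masses are not known exactly. Their poses are not given: they have to be found in the camera images.
- setter_stand: green C-frame eyelet-setter stand, bolted down, 150 mm high. Origin: on the guide bushings' vertical axis, at table level. Base x -98 to 52, y -95 to 95 mm, 16 thick. Column 44 x 50 mm at x -92 to -48; two arms, 40 mm wide, reach from it to x 22, with two coaxial brass bushings, bore 15 mm, top mouth flared to 22. Upper bushing z 120 to 150, lower z 62 to 92. Die slide on the base, along y
- upper_guide (a point): centre of the top mouth of the upper bushing, 150 mm above the table, on the guide axis
- lower_guide (a point): centre of the top mouth of the lower bushing, 92 mm above the table, on the same vertical axis (58 mm below upper_guide); its bottom end is 30 mm lower
- die_point (a point): fixed point on the guide axis at the height of the die's top face, 38 mm above the table, 24 mm below the bottom of the lower bushing
- slide_knob (a point): centre of the die slide's red knob, 66 mm above the table; moves with the slide. Upright, 20 mm in diameter, z 50 to 82 mm, on a 10 mm stem standing on the slide bar (bar 30 mm wide along the stand's x, top at z 30 mm). It lies towards the stand's +y from the guide axis, 124 mm from it when fully home, 184 mm when fully out
- die_slide (a joint): travel of the die slide (m): 0 fully out (white punching pad under the guides), 0.060 fully home on the end stop (brass setting die under them). Grows as the knob moves along the stand's -y, towards the guide axis. Sliding friction about 2 N; stays where it is left
- punch_rack: light wooden rack block, fixed, 180 x 56 x 45 mm high (x, y, z); origin at the centre of its underside. Three holes, 13.8 mm wide, 38 mm deep, in a row along its x, 60 mm apart (x -60, 0, 60 mm), each with one upright punch; which punch stands in which hole varies
- setting_punch: setting punch with a ribbed orange head, upright in the rack. Origin at the centre of its tip, z towards the head. Steel shank 12 mm in diameter, 116 mm long, its last 8 mm tapering to 8 mm at the flat tip; then the round head, 22 mm in diameter, 45 mm long (116 to 161 mm from the tip). In the rack the tip is at z 7 mm, the head at z 123 to 168 mm. 0.11 to 0.2 kg
- setting_punch_tip (a point): centre of the setting punch's flat tip (the same point as its origin)
- setting_punch_head (a point): middle of the orange head, on the axis, 138.5 mm above the tip
- hole_punch: hole punch of the same shape and size with a black head, upright in the rack, not needed
- dome_punch: dome punch of the same shape and size with a blue head, upright in the rack, not needed
- mallet: white-headed nylon mallet lying on the table, head 50 mm in diameter and 85 mm long, wooden handle 190 mm long along its -x; origin under the head; not needed
- tape_roll: roll of white tape lying flat, 110 mm across, 48 mm high; origin at the centre of its underside; not needed
- tea_bottle: amber bottle with blue label and cap, standing, 66 mm across, 205 mm tall; origin at the centre of its underside; not needed
- pencil_box: clear flat box of coloured pencils, 85 x 200 x 40 mm (x, y, z); origin at the centre of its underside; not needed

How it is judged:
On the way, in this order (a step that is already met when the one before it is completed fails the run):
1. the die slide is pushed home (value of joint die_slide above 0.056 m), for 0.2 s.
2. the setting punch's tip has entered the upper bushing (horizontal distance between setting_punch_tip and upper_guide below 0.006 m and z of setting_punch_tip in the frame of upper_guide below -0.004 m and z of setting_punch_tip in the frame of lower_guide above -0.0295 m and angle between setting_punch's own z axis and vertical below 0.2 rad).
3. the tip has passed on through the lower bushing (horizontal distance between setting_punch_tip and lower_guide below 0.006 m and z of setting_punch_tip in the frame of lower_guide below -0.03 m and angle between setting_punch's own z axis and vertical below 0.12 rad), for 0.2 s.
At the end, for the whole second after the job is handed in: Slide within 4 mm of its end stop; setting punch upright through both bushings (tip within 5 mm of their axis, tilt under 0.08 rad), tip below the lower bushing yet 2.5 mm or more above the die, held still in the fingers; other punches within 20 mm, other things within 30 mm of their starts (value of joint die_slide above 0.056 m and horizontal distance between setting_punch_tip and lower_guide below 0.005 m and horizontal distance between setting_punch_head and upper_guide below 0.008 m and angle between setting_punch's own z axis and vertical below 0.08 rad and z of setting_punch_tip in the frame of lower_guide below -0.03 m and z of setting_punch_tip in the frame of die_point above 0.0025 m and contact force between setting_punch and the fingers above 1.5 N and linear speed of setting_punch below 0.02 m/s and distance of each of hole_punch, dome_punch from where it was at the start of the episode below 0.02 m and distance of each of mallet, tape_roll, tea_bottle, pencil_box from where it was at the start of the episode below 0.03 m); the arm keeps its last pose, push and grip.
It fails at once if another punch is moved more than 20 mm (distance of any of hole_punch, dome_punch from where it was at the start of the episode above 0.02 m).
It fails at once if the mallet, tape roll, bottle or pencil box is moved more than 30 mm (distance of any of mallet, tape_roll, tea_bottle, pencil_box from where it was at the start of the episode above 0.03 m).
It also fails if it takes over 62 s, if anything falls off the work surface, if the arm or the gripper's body presses on something with over 40 N, if the wrist force passes 120 N, or if a joint passes its speed limit or range.

ROBOT

A 6-joint arm with a two-finger parallel gripper is mounted at the origin on the work surface. World frame = base frame: x ahead of the robot, y to its left, z up, the work surface at z = 0. Lengths are in m, angles in rad, forces in N, time in s.
With the tool pointing down it reaches from about 0.35 to 0.875 m from the base axis. Payload 4.2 kg.
Tool frame: the origin (TCP) lies at the very end of the fingers, on their centre line; the grasp point (between the pads) lies 19 mm behind it; z points along the fingers, y is the line along which they close (so a half turn about z gives the same grasp; the last joint's range is limited). The gripper opens to 87 mm and grips with 3 to 60 N. Pads are 19 mm wide; open, the fingers measure 117 mm over their backs; the gripper's body (75 mm by 190 mm) begins 51 mm behind the grasp point.
Start: joints at [-0.985, 0.385, 0.008, 0, -1.194, -0.259], TCP at [0.201, -0.592, 0.194] pointing down, gripper open.
Joint ranges: [-3.14, 3.14], [-1.21, 2.06], [-1.07, 1.41], [-3.16, 2.05], [-2.99, -0.16], [-3.1, 3.1]. Speed limits (rad/s): [2.79, 2.79, 3.14, 3.14, 3.14, 3.14].

INTERFACE

Orientations are given as a 3x3 rotation matrix whose columns are the frame's x, y, z axes.
In Python, from station import sense, imaging, ctrl gives the robot as it stands.
- The arm moves only by the tool move_arm, never from a script. Its argument "moves" is a list of rows, each a list of 6 numbers: the shift along the tool's x, y, z normalised to -1 to 1, where 1 is 200 mm, then the turn, a rotation vector about the tool's x, y, z normalised to -1 to 1, where 1 is 2 pi rad. A call has 1 to 12 rows; each row is the pose to reach, as a shift and turn from the pose commanded when the call began, along the tool's axes at that moment, turning the shorter way round; what a row does not reach only later rows make up. A row lasts 1/12 s, in which the tool goes at most 41.7 mm and 7.16 degrees, less where a joint would pass 70% of its speed; a pose out of reach is approached as far as the arm can. A call with a number of a shift or a turn outside -1 to 1 is refused whole. A call with a gripper value outside its range is refused whole. "hand" is the gripper's target within -1 to 1 (fully open at 1, half-way at 0, shut at -1), set as the call begins (left out, the last holds). The fingers move at their own pace and stop on an object; "grip_force" is the grip in N (left out, the last holds). Time passes only in rows, so rows that repeat a pose let the fingers close. It gives the time, the measured TCP pose, the force, the opening and the grip force at its end, in the units of the state.
- sense(): the state, without advancing time (a new reading comes with each control period).
- imaging.capture(name): name is "scene" or "top"; returns (picture, depth): 480x640x3 uint8, red, green, blue; 480x640 float32, m along the optical axis (not along the pixel's ray), 0 where there is no reading.
- imaging.calibration(name): a dict with "vertical_fov" (degrees; the focal length in pixels is half the picture's height over the tangent of half this angle, whatever the lens; pixels are square), "cx", "cy" (the principal point, pixels), "R" (3x3) and "t" (3): a world point X has camera coordinates R X + t. Camera axes: x right, y down, z forward; pixel columns grow to the right and rows downward; lengths in m; the calibration is good to about 2 mm. A picture is of the moment at which its call begins. calibration takes no time and is no camera call.
- ctrl.sign_off(): hands the job in; it is judged then, once.
Trained networks look in the newest picture that a camera, given by its name, has taken for a name from the list of things; names that differ only in an ending like _2 or _b are one class to them, and where a whole thing is asked for, a point or a joint stands for the part that bears it (a point fixed in the world has none). Each returns a list of dicts, best first, with "p" (0 to 1); they miss things now and then, are a little off and sometimes report something else, mostly with a low value. They report only what shows in the picture. A call takes as long as a camera call.
- imaging.boxes_of(thing, camera): "location" ([column, row] as shares, 0 to 1, of the picture: columns of its width, rows of its height, amid what is visible of it).
The state is a dict: "time_s": time; "joints": joint angles; "qvel": joint speeds; "joint_efforts": joint torques, N m; "tool_pos": TCP position; "orientation": TCP orientation; "contact_force": force on the tool from outside, world axes, zero at the start; "wrist_torque": the same for the moment, N m; "width": finger opening in m; "finger_force": force on a finger pad.
Only numpy, scipy, OpenCV 4.12 (cv2) and the standard library are available. Lean on these libraries where they do the work, as an engineer would, in place of code of your own. Each camera call takes 0.05 s, during which the arm holds its last target. There are 200 camera calls.

## Working session

There is one attempt and no reset: what is moved stays moved. The work goes in short steps, Python scripts to look and compute and a tool call to move; the robot and the scene stay as the last step left them, time stands still between calls to the robot, and variables do not carry over. Pictures are saved under pics/ and viewed, at most 10 in all, crops included, and the job is handed in when it is done.

Besides the shell and the picture viewer there is one more tool, called after ">>>" in YAML: its name, and indented under it one key for each argument. move_arm: Moves the arm, as the interface text tells. Scaled input: -1 to 1 covers 200 mm each way for a shift and 2 pi rad each way for a turn. Its arguments: {"type":"object","properties":{"moves":{"type":"array"},"hand":{"type":"number"},"grip_force":{"type":"number"}},"required":["moves"]}

```bash
ls; mkdir -p pics
python3 - <<'E'
from station import sense, imaging, ctrl
import cv2, numpy as np
s=sense(); print(s['time_s'],s['tool_pos'],s['orientation'],s['width'])
for c in ['scene','top']:
    p,d=imaging.capture(c); cv2.imwrite(f'pics/{c}0.png',p[:,:,::-1]); np.save(f'{c}d.npy',d); np.save(f'{c}p.npy',p)
    print(c,imaging.calibration(c))
    for t in ['setter_stand','slide_knob','punch_rack','setting_punch','hole_punch','dome_punch','setting_punch_head']:
        print(t,[(round(b['p'],2),[round(b['location'][0]*640),round(b['location'][1]*480)]) for b in imaging.boxes_of(t,c)[:3]])
E
```

```text
pics
0.0 [ 0.2004356  -0.59126452  0.19245991] [[-9.47139523e-01 -3.20820958e-01 -7.97557540e-04]
 [-3.20821935e-01  9.47137308e-01  2.05077788e-03]
 [ 9.74639751e-05  2.19824674e-03 -9.99997579e-01]] 0.08715683782725177
scene {'vertical_fov': 46.391094301676716, 'cx': 326.043881528071, 'cy': 238.85603411319684, 'R': array([[ 0.81673441,  0.57698133,  0.00611941],
       [ 0.42314136, -0.59169168, -0.68618682],
       [-0.39229618,  0.56302176, -0.72739962]]), 't': array([-0.43561492, -0.22106143,  1.6589801 ])}
setter_stand [(0.83, [330, 199])]
slide_knob [(0.84, [361, 179]), (0.21, [327, 195])]
punch_rack [(0.81, [250, 302])]
setting_punch [(0.19, [425, 252])]
hole_punch [(0.73, [270, 274])]
dome_punch [(0.65, [219, 263])]
setting_punch_head [(0.6, [244, 270])]
top {'vertical_fov': 43.57403170246656, 'cx': 316.63052878189313, 'cy': 250.73158144394392, 'R': array([[-0.01258052, -0.99990185,  0.00616646],
       [-0.98730064,  0.0114448 , -0.15845022],
       [ 0.15836409, -0.00808153, -0.98734771]]), 't': array([-0.09997329,  0.63013491,  1.50073895])}
setter_stand [(0.66, [384, 210])]
slide_knob [(0.67, [190, 306])]
punch_rack [(0.64, [381, 299])]
setting_punch [(0.58, [383, 295])]
hole_punch [(0.39, [191, 303])]
dome_punch [(0.65, [393, 317])]
setting_punch_head [(0.43, [384, 295])]
```

View pics/scene0.png

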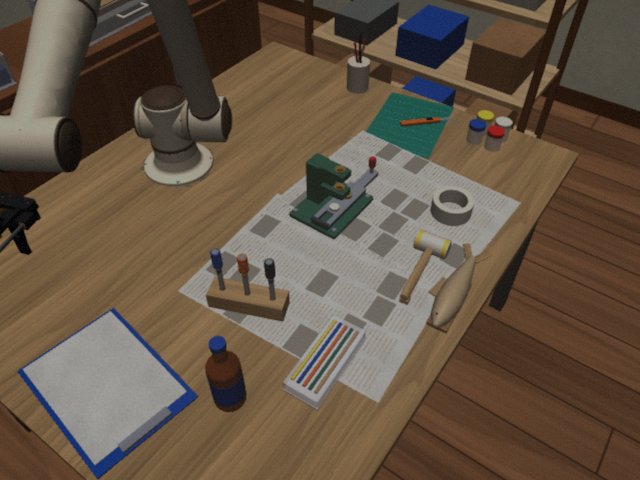

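View pics/top0.png

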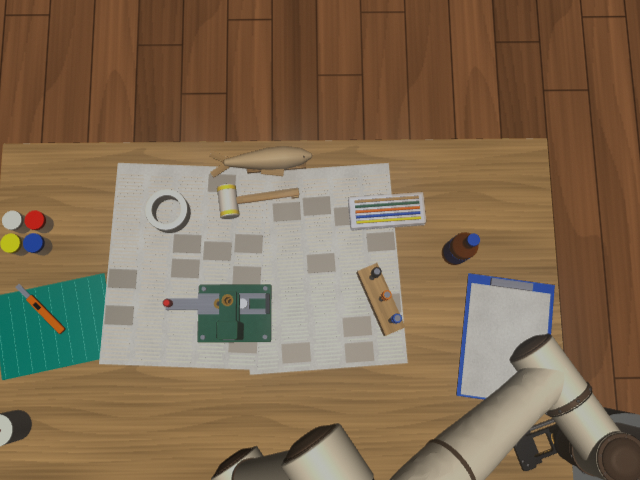

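The scene view shows the rack with blue, orange and black heads at (217,258), (243,264) and (270,268), and the red knob at (372,162). The top view shows the brass guide near (228,300), the knob at (168,303) and the orange head at (384,296). Next I'll measure these more precisely.

```bash
cat > h.py <<'E'
import numpy as np, cv2
from station import sense, imaging, ctrl
C={c:imaging.calibration(c) for c in ('scene','top')}
def K(c):
    k=C[c]; f=240/np.tan(np.radians(k['vertical_fov']/2)); return np.array([[f,0,k['cx']],[0,f,k['cy']],[0,0,1]])
def back(c,u,v,d):   # d along axis
    k=C[c]; return k['R'].T@(np.linalg.inv(K(c))@[u,v,1]*d-k['t'])
def atz(c,u,v,z):    # ray cut at height z
    k=C[c]; o=-k['R'].T@k['t']; r=k['R'].T@np.linalg.inv(K(c))@[u,v,1]; return o+r*(z-o[2])/r[2]
def proj(c,X):
    q=K(c)@(C[c]['R']@np.asarray(X)+C[c]['t']); return q[:2]/q[2]
def tri(us,ut):
    P=[K(c)@np.c_[C[c]['R'],C[c]['t']] for c in ('scene','top')]
    X=cv2.triangulatePoints(P[0],P[1],np.float64(us).reshape(2,1),np.float64(ut).reshape(2,1)).ravel(); return X[:3]/X[3]
def blob(img,box,lo,hi):
    u0,v0,u1,v1=box; h=cv2.cvtColor(img[v0:v1,u0:u1],cv2.COLOR_RGB2HSV); m=cv2.inRange(h,lo,hi)
    v,u=np.nonzero(m); return np.array([u.mean()+u0,v.mean()+v0]),len(u),(u.min()+u0,v.min()+v0,u.max()+u0,v.max()+v0),(u+u0,v+v0)
E
python3 - <<'E'
from h import *
P={c:np.load(c+'p.npy') for c in C}; D={c:np.load(c+'d.npy') for c in C}
np.set_printoptions(precision=4,suppress=True)
for c in C: print(c,'cam',-C[c]['R'].T@C[c]['t'])
R=((0,120,60),(12,255,255))
for n,b in {'knob':{'scene':(362,150,385,172),'top':(155,293,180,313)},'orange':{'scene':(232,250,254,275),'top':(374,284,395,306)}}.items():
    r={}
    for c in C:
        m,k,bb,(u,v)=blob(P[c],b[c],*R); r[c]=m; d=D[c][v,u]
        X=np.array([back(c,a,e,f) for a,e,f in zip(u,v,d)]); print(n,c,m,k,bb,'pts mean',X.mean(0),'min',X.min(0),'max',X.max(0))
    print('tri',tri(r['scene'],r['top']))
a=cv2.resize(P['scene'][145:235,285:385,::-1],None,fx=6,fy=6,interpolation=2)[:540,:]
t=cv2.resize(P['top'][275:350,185:285,::-1],None,fx=8,fy=8,interpolation=2)
cv2.imwrite('pics/a.png',a);cv2.imwrite('pics/t.png',t)
# rack/stand heights from depth, top view
d=D['top']; v,u=np.mgrid[240:350,150:420]
X=np.array([back('top',a,b,d[b,a]) for a,b in zip(u.ravel(),v.ravel())])
arm=X[(X[:,2]>.14)&(X[:,2]<.156)&(u.ravel()<280)]
print('arm top',len(arm),arm.min(0),arm.max(0))
base=X[(X[:,2]>.011)&(X[:,2]<.020)&(u.ravel()<280)]
q=cv2.minAreaRect(np.float32(base[:,:2])); print('base',q)
q=cv2.minAreaRect(np.float32(arm[:,:2])); print('arm',q)
rk=X[(X[:,2]>.038)&(X[:,2]<.050)&(u.ravel()>340)]
print('rack',cv2.minAreaRect(np.float32(rk[:,:2])))
hd=X[(X[:,2]>.15)&(X[:,2]<.18)&(u.ravel()>340)]
for x in hd: pass
print('heads',cv2.kmeans(np.float32(hd),3,None,(3,20,.0001),5,2)[2])
E
```

```text
scene cam [ 1.1001 -0.8135  1.0577]
top cam [ 0.3832 -0.095   1.5822]
knob scene [372.069  161.6552] 58 (np.int64(369), np.int64(157), np.int64(375), np.int64(167)) pts mean [0.5132 0.2455 0.0901] min [ 0.4934 -0.8135  0.0526] max [1.1001 0.2752 1.0577]
knob top [166.5333 302.6444] 45 (np.int64(163), np.int64(299), np.int64(170), np.int64(306)) pts mean [0.4973 0.2689 0.0797] min [0.4891 0.2612 0.0659] max [0.5065 0.2786 0.0893]
tri [0.4984 0.2723 0.0656]
orange scene [242.6531 264.8912] 147 (np.int64(237), np.int64(255), np.int64(248), np.int64(273)) pts mean [ 0.5083 -0.2752  0.1474] min [ 0.3912 -0.2838 -0.001 ] max [ 0.5185 -0.1842  0.1733]
orange top [383.6087 296.7391] 23 (np.int64(381), np.int64(290), np.int64(388), np.int64(299)) pts mean [ 0.4993 -0.2646  0.1558] min [ 0.4936 -0.2739  0.1276] max [ 0.5141 -0.2599  0.1735]
tri [ 0.5007 -0.2674  0.1351]
arm top 785 [0.4068 0.0841 0.14  ] [0.519  0.1327 0.1555]
base ((0.5206924676895142, 0.15691408514976501), (0.2824321687221527, 0.28814697265625), 8.40556526184082)
arm ((0.4628586173057556, 0.10862649232149124), (0.1124066412448883, 0.048389069736003876), 0.43413281440734863)
rack ((0.5046693682670593, -0.2707875669002533), (0.17983010411262512, 0.057098641991615295), 22.122121810913086)
heads [[ 0.4488 -0.2919  0.1661]
 [ 0.5591 -0.2469  0.1657]
 [ 0.5039 -0.2698  0.1657]]
```

View pics/t.png

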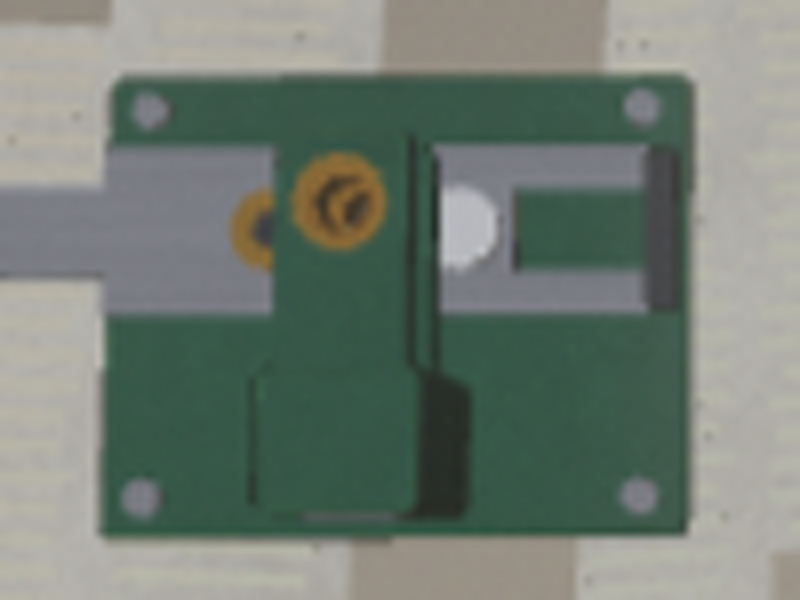

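View pics/a.png

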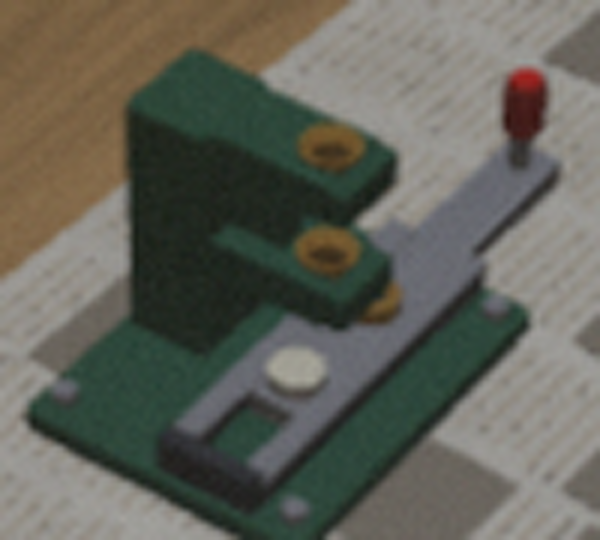

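Run:
```python
from h import *
np.set_printoptions(precision=4,suppress=True)
t=lambda x,y:(185+(x+.5)/8-.5,275+(y+.5)/8-.5)
s=lambda x,y:(285+(x+.5)/6-.5,145+(y+.5)/6-.5)
print('upper tri',tri(s(331,147),t(340,201)),'top@.15',atz('top',*t(340,201),.15),'scene@.15',atz('scene',*s(331,147),.15))
print('lower scene@.092',atz('scene',*s(328,250),.092))
for p in [(113,75),(692,75),(688,535),(100,535)]: print('corner',atz('top',*t(*p),.016))
for n,us,ut in [('knob',(372.07,161.66),(166.53,302.64))]: print(n,atz('scene',*us,.066),atz('top',*ut,.075))
for hm in (.1455,): print('orange scene',atz('scene',242.65,264.9,hm))
# head edges / circle from depth: 
X=np.array([.504,-.270,.168]); print('proj head top',proj('top',X),proj('scene',[.504,-.27,.1455]),proj('top',[.504,-.27,.1455]))
```

```text
upper tri [0.4976 0.1085 0.1483] top@.15 [0.4973 0.1081 0.15  ] scene@.15 [0.499  0.1071 0.15  ]
lower scene@.092 [0.4987 0.1076 0.092 ]
corner [0.55   0.2017 0.016 ]
corner [0.5478 0.0125 0.016 ]
corner [0.399  0.0139 0.016 ]
corner [0.4013 0.2031 0.016 ]
knob [0.4987 0.2718 0.066 ] [0.4977 0.2701 0.075 ]
orange scene [ 0.5071 -0.274   0.1455]
proj head top [386.4252 294.307 ] [242.7931 263.1126] [385.2899 295.1218]
```

```bash
cat > go.py <<'E'
import sys
from h import *
from scipy.spatial.transform import Rotation as Ro
def go(x,y,z,yaw):  # yaw of the tool's y axis, deg, tool straight down
    s=sense(); R=np.array(s['orientation']); a=np.radians(yaw); yt=np.array([np.cos(a),np.sin(a),0]); zt=np.array([0,0,-1.]); T=np.c_[np.cross(yt,zt),yt,zt]
    d=R.T@(np.array([x,y,z])-s['tool_pos']); r=Ro.from_matrix(R.T@T).as_rotvec()
    print('row',np.round(d/.2,3),np.round(r/2/np.pi,4),'| rows',np.ceil(np.linalg.norm(d)/.0417),np.ceil(np.degrees(np.linalg.norm(r))/7.16),'t',s['time_s'],'pos',s['tool_pos'].round(4),'F',np.round(s['contact_force'],1))
if __name__=='__main__': go(*map(float,sys.argv[1:5]))
E
python3 go.py 0.325 -0.446 0.27 144
```

```text
row [-0.823  0.491 -0.382] [ 0.     0.    -0.098] | rows 5.0 5.0 t 0.8 pos [ 0.2006 -0.5919  0.1936] F [ 0.4 -0.1  0.6]
```

>>> move_arm:
  moves:
    - [-0.82,0.49,-0.38,0,0,-0.098]
    - [-0.82,0.49,-0.38,0,0,-0.098]
    - [-0.82,0.49,-0.38,0,0,-0.098]
    - [-0.82,0.49,-0.38,0,0,-0.098]
    - [-0.82,0.49,-0.38,0,0,-0.098]
    - [-0.82,0.49,-0.38,0,0,-0.098]
  hand: -1

```text
time_s: 1.3
tool_pos: [0.3287, -0.4442, 0.2736]
orientation: [[-0.58, -0.815, 0.006], [-0.815, 0.579, -0.005], [0.0, -0.008, -1.0]]
contact_force: [0.4, -0.8, 0.2]
width: 0.0552
finger_force: 0.0
```

```bash
python3 go.py 0.43 -0.28 0.27 180
```

```text
row [-0.962  0.063  0.017] [-0.0012 -0.0004 -0.0984] | rows 5.0 5.0 t 1.3 pos [ 0.3287 -0.4442  0.2736] F [ 0.4 -0.8  0.2]
```

>>> move_arm:
  moves:
    - [-0.96,0.06,0.02,0,0,-0.098]
    - [-0.96,0.06,0.02,0,0,-0.098]
    - [-0.96,0.06,0.02,0,0,-0.098]
    - [-0.96,0.06,0.02,0,0,-0.098]
    - [-0.96,0.06,0.02,0,0,-0.098]
    - [-0.96,0.06,0.02,0,0,-0.098]

```text
time_s: 1.8
tool_pos: [0.4297, -0.2809, 0.2655]
orientation: [[-0.004, -1.0, 0.001], [-1.0, 0.004, 0.0], [-0.0, -0.001, -1.0]]
contact_force: [0.0, -1.7, -0.0]
width: 0.0148
finger_force: 0.0
```

>>> move_arm:
  moves:
    - [-1,-0.17,0,0,0,0]
    - [-1,-0.17,0,0,0,0]
    - [-1,-0.17,0,0,0,0]
    - [-1,-0.17,0,0,0,0]
    - [-1,-0.17,0,0,0,0]

```text
time_s: 2.22
tool_pos: [0.464, -0.083, 0.2658]
orientation: [[-0.014, -1.0, 0.001], [-1.0, 0.014, 0.0], [-0.0, -0.001, -1.0]]
contact_force: [0.4, -0.2, 0.1]
width: 0.0002
finger_force: 0.0
```

>>> move_arm:
  moves:
    - [-1,-0.17,0,0,0,0]
    - [-1,-0.17,0,0,0,0]
    - [-1,-0.17,0,0,0,0]
    - [-1,-0.17,0,0,0,0]
    - [-1,-0.17,0,0,0,0]
    - [-1,-0.17,0,0,0,0]

```text
time_s: 2.72
tool_pos: [0.5019, 0.1196, 0.2649]
orientation: [[-0.009, -1.0, 0.0], [-1.0, 0.009, 0.001], [-0.001, -0.0, -1.0]]
contact_force: [-0.3, -0.8, 0.8]
width: 0.0004
finger_force: 0.0
```

```bash
python3 go.py 0.498 0.318 0.20 180
```

```text
row [-0.992  0.028  0.325] [-0.0001  0.0001 -0.0014] | rows 6.0 1.0 t 2.7167 pos [0.5019 0.1196 0.2649] F [-0.3 -0.8  0.8]
```

>>> move_arm:
  moves:
    - [-0.99,0.03,0,0,0,0]
    - [-0.99,0.03,0,0,0,0]
    - [-0.99,0.03,0,0,0,0]
    - [-0.99,0.03,0,0,0,0]
    - [-0.99,0.03,0.3,0,0,0]
    - [-0.99,0.03,0.5,0,0,0]
    - [-0.99,0.03,0.7,0,0,0]
    - [-0.99,0.03,0.8,0,0,0]
    - [-0.99,0.03,0.8,0,0,0]

```text
time_s: 3.47
tool_pos: [0.4922, 0.3085, 0.0967]
orientation: [[-0.016, -1.0, -0.014], [-1.0, 0.016, -0.011], [0.012, 0.014, -1.0]]
contact_force: [0.6, -1.1, -1.5]
width: 0.0001
finger_force: 0.0
```

```bash
python3 go.py 0.498 0.318 0.044 180
```

```text
row [-0.051 -0.032  0.263] [ 0.0022 -0.0018 -0.0025] | rows 2.0 1.0 t 3.4667 pos [0.4922 0.3085 0.0967] F [ 0.6 -1.1 -1.5]
```

>>> move_arm:
  moves:
    - [0,0,0,0,0,0]
    - [0,0,0,0,0,0]
    - [0,0,0,0,0,0]
    - [0,0,0,0,0,0]

```text
time_s: 3.8
tool_pos: [0.4987, 0.3141, 0.1087]
orientation: [[-0.013, -1.0, 0.004], [-1.0, 0.013, 0.004], [-0.004, -0.004, -1.0]]
contact_force: [0.6, 0.2, 0.8]
width: 0.0006
finger_force: 0.0
```

```bash
python3 go.py 0.498 0.312 0.045 180
```

```text
row [0.012 0.005 0.319] [-0.0007  0.0006 -0.002 ] | rows 2.0 1.0 t 3.8 pos [0.4987 0.3141 0.1087] F [0.6 0.2 0.8]
```

>>> move_arm:
  moves:
    - [0,0,0.16,0,0,0]
    - [0,0,0.32,0,0,0]
    - [0,0,0.32,0,0,0]
    - [0.05,0,0.32,0,0,0]
    - [0.1,0,0.32,0,0,0]
    - [0.13,0,0.32,0,0,0]
    - [0.16,0,0.32,0,0,0]
    - [0.19,0,0.32,0,0,0]
    - [0.22,0,0.32,0,0,0]
    - [0.25,0,0.32,0,0,0]
    - [0.27,0,0.32,0,0,0]
    - [0.27,0,0.32,0,0,0]

```text
time_s: 4.8
tool_pos: [0.4966, 0.2583, 0.0418]
orientation: [[-0.013, -1.0, 0.0], [-1.0, 0.013, -0.0], [0.0, -0.0, -1.0]]
contact_force: [0.7, 0.6, 1.1]
width: 0.0006
finger_force: 0.6
```

>>> move_arm:
  moves:
    - [0.01,0,0,0,0,0]
    - [0.02,0,0,0,0,0]
    - [0.03,0,0,0,0,0]
    - [0.03,0,0,0,0,0]

```text
time_s: 5.13
tool_pos: [0.4963, 0.2529, 0.0414]
orientation: [[-0.012, -1.0, -0.0], [-1.0, 0.012, -0.0], [0.0, 0.0, -1.0]]
contact_force: [2.2, 1.2, 0.8]
width: 0.0005
finger_force: 0.8
```

```bash
python3 - <<'E'
from h import *
np.set_printoptions(precision=4,suppress=True)
p,d=imaging.capture('top'); 
try:
    m,k,bb,(u,v)=blob(p,(150,290,210,316),(0,120,60),(12,255,255)); print(m,k,bb,atz('top',*m,.075))
except Exception as e: print(e)
cv2.imwrite('pics/p1.png',cv2.resize(p[260:350,150:290,::-1],None,fx=5,fy=5,interpolation=2))
E
python3 go.py 0.498 0.25 0.045 180
```

```text
[182.75   302.6667] 36 (np.int64(180), np.int64(300), np.int64(186), np.int64(306)) [0.4971 0.2295 0.075 ]
row [ 0.014 -0.009 -0.018] [ 0.0001 -0.0001 -0.002 ] | rows 1.0 1.0 t 5.1833 pos [0.4962 0.2529 0.0414] F [1.6 1.5 1.1]
```

View pics/p1.png

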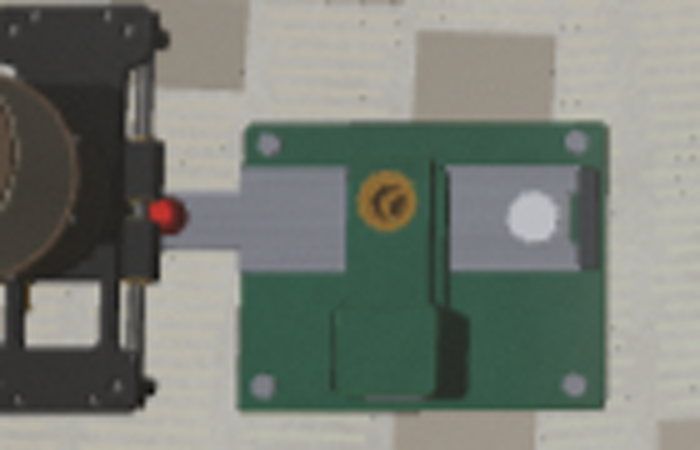

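The knob (at (168,215) in the crop) has nearly reached home. A thin green gap still shows before the end stop at (575,218), so I'll push on gently until the force rises.

>>> move_arm:
  moves:
    - [0.01,0,0,0,0,0]
    - [0.015,0,0,0,0,0]
    - [0.02,0,0,0,0,0]
    - [0.02,0,0,0,0,0]

```text
time_s: 5.52
tool_pos: [0.4965, 0.252, 0.0415]
orientation: [[-0.012, -1.0, 0.002], [-1.0, 0.012, 0.005], [-0.005, -0.002, -1.0]]
contact_force: [-1.2, 10.2, -0.4]
width: 0.0004
finger_force: 4.4
```

>>> move_arm:
  moves:
    - [0.005,0,0,0,0,0]
    - [0.01,0,0,0,0,0]
    - [0.01,0,0,0,0,0]

```text
time_s: 5.77
tool_pos: [0.4967, 0.2518, 0.0416]
orientation: [[-0.012, -1.0, 0.003], [-1.0, 0.012, 0.008], [-0.008, -0.003, -1.0]]
contact_force: [-3.0, 14.7, -1.5]
width: 0.0001
finger_force: 6.5
```

Force rises from 10 to 15 N with no further motion, so the slide is on its stop. Next: back off, rise and go to the rack.

>>> move_arm:
  moves:
    - [-0.1,0,0,0,0,0]
    - [-0.2,0,0,0,0,0]
    - [-0.2,0,-0.2,0,0,0]
    - [-0.2,0,-0.4,0,0,0]
    - [-0.2,0,-0.6,0,0,0]
    - [-0.2,0,-0.8,0,0,0]
    - [-0.2,0,-1,0,0,0]
    - [-0.2,0,-1,0,0,0]
  hand: 1

```text
time_s: 6.43
tool_pos: [0.4999, 0.2884, 0.2504]
orientation: [[-0.012, -1.0, 0.012], [-1.0, 0.012, 0.007], [-0.007, -0.012, -1.0]]
contact_force: [0.3, 0.1, 1.4]
width: 0.0459
finger_force: 0.0
```

>>> move_arm:
  moves:
    - [0.2,0,-0.1,0,0,0.02]
    - [0.4,0,-0.2,0,0,0.04]
    - [0.6,0,-0.2,0,0,0.06]
    - [0.8,0,-0.2,0,0,0.08]
    - [1,0,-0.2,0,0,0.1]
    - [1,0,-0.2,0,0,0.1]

```text
time_s: 6.93
tool_pos: [0.492, 0.0812, 0.2811]
orientation: [[-0.606, -0.795, -0.004], [-0.795, 0.606, -0.002], [0.004, 0.002, -1.0]]
contact_force: [1.3, 1.8, 0.2]
width: 0.0834
finger_force: 0.0
```

```bash
python3 - <<'E'
from h import *
np.set_printoptions(precision=4,suppress=True)
p,d=imaging.capture('scene')
m,k,bb,(u,v)=blob(p,(335,155,385,195),(0,120,60),(8,255,255)); print(m,k,bb,atz('scene',*m,.066))
m,k,bb,(u,v)=blob(p,(232,250,254,275),(0,120,60),(12,255,255)); print(m,k,bb)
E
python3 go.py 0.504 -0.06 0.285 132
```

```text
[364.431  168.8103] 58 (np.int64(362), np.int64(164), np.int64(367), np.int64(174)) [0.4981 0.233  0.066 ]
[242.7172 265.    ] 145 (np.int64(237), np.int64(255), np.int64(248), np.int64(273))
row [ 0.538 -0.477 -0.02 ] [ 0.0002 -0.0004  0.0304] | rows 4.0 2.0 t 6.9833 pos [0.4927 0.0834 0.2809] F [-0.   1.  -0.6]
```

>>> move_arm:
  moves:
    - [0.54,-0.48,0,0,0,0.03]
    - [0.54,-0.48,0,0,0,0.03]
    - [0.54,-0.48,0,0,0,0.03]
    - [0.54,-0.48,0,0,0,0.03]
    - [0.54,-0.48,0,0,0,0.03]

```text
time_s: 7.4
tool_pos: [0.5059, -0.0594, 0.2802]
orientation: [[-0.74, -0.673, -0.004], [-0.673, 0.74, -0.001], [0.003, 0.002, -1.0]]
contact_force: [-0.5, 0.9, 0.3]
width: 0.0867
finger_force: 0.0
```

```bash
python3 go.py 0.504 -0.23 0.285 112.2
```

```text
row [ 0.581 -0.624 -0.023] [ 0.0002 -0.0006  0.0559] | rows 5.0 3.0 t 7.4 pos [ 0.5059 -0.0594  0.2802] F [-0.5  0.9  0.3]
```

>>> move_arm:
  moves:
    - [0.58,-0.62,0,0,0,0.056]
    - [0.58,-0.62,0,0,0,0.056]
    - [0.58,-0.62,0,0,0,0.056]
    - [0.58,-0.62,0,0,0,0.056]
    - [0.58,-0.62,0,0,0,0.056]
    - [0.58,-0.62,0,0,0,0.056]
    - [0.58,-0.62,0,0,0,0.056]

```text
time_s: 7.98
tool_pos: [0.5047, -0.2257, 0.2805]
orientation: [[-0.925, -0.38, -0.002], [-0.38, 0.925, 0.001], [0.002, 0.002, -1.0]]
contact_force: [-0.2, 0.9, -0.4]
width: 0.0875
finger_force: 0.0
```

```bash
python3 go.py 0.504 -0.27 0.23 112.2
```

```text
row [ 0.087 -0.204  0.252] [ 0.0003 -0.0003  0.0004] | rows 2.0 1.0 t 7.9833 pos [ 0.5047 -0.2257  0.2805] F [-0.2  0.9 -0.4]
```

>>> move_arm:
  moves:
    - [0.08,-0.2,0,0,0,0]
    - [0.08,-0.2,0.1,0,0,0]
    - [0.08,-0.2,0.2,0,0,0]
    - [0.08,-0.2,0.2,0,0,0]
    - [0.08,-0.2,0.2,0,0,0]
    - [0.08,-0.2,0.2,0,0,0]

```text
time_s: 8.48
tool_pos: [0.5062, -0.2687, 0.2429]
orientation: [[-0.924, -0.382, 0.001], [-0.382, 0.924, -0.001], [-0.001, -0.002, -1.0]]
contact_force: [0.7, -0.7, 0.3]
width: 0.0869
finger_force: 0.0
```

```bash
python3 - <<'E'
from h import *
p,d=imaging.capture('scene')
cv2.imwrite('pics/g1.png',cv2.resize(p[180:330,170:330,::-1],None,fx=4,fy=4,interpolation=2))
s=sense();X=s['tool_pos'];print(proj('scene',X), proj('scene',[.504,-.27,.168]))
E
python3 go.py 0.504 -0.27 0.126 112.2
```

```text
[239.11515796 231.62353206] [241.71019449 256.16234993]
row [0.014 0.    0.586] [-0.0003  0.0003  0.0007] | rows 3.0 1.0 t 8.5333 pos [ 0.5064 -0.2689  0.2432] F [-0.3 -0.4  0.2]
```

View pics/g1.png

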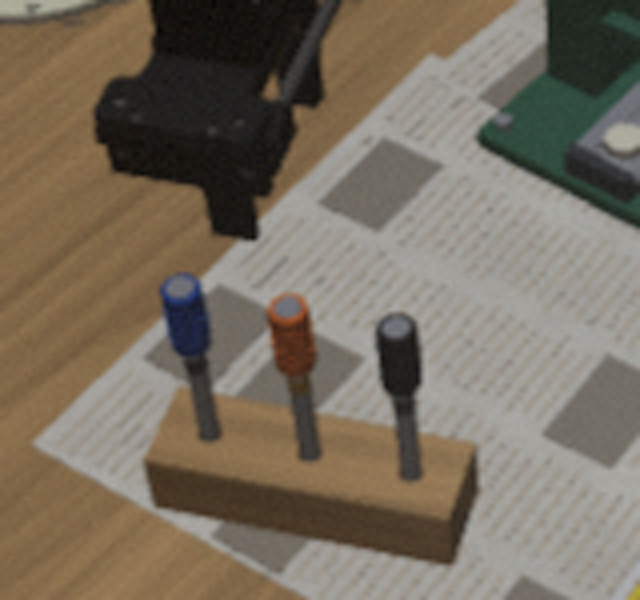

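The orange head top is at crop (289,307), matching its projected position within a pixel. Descend and grip.

>>> move_arm:
  moves:
    - [0.01,0,0.15,0,0,0]
    - [0.01,0,0.3,0,0,0]
    - [0.01,0,0.42,0,0,0]
    - [0.01,0,0.52,0,0,0]
    - [0.01,0,0.58,0,0,0]
    - [0.01,0,0.58,0,0,0]
    - [0.01,0,0.58,0,0,0]

```text
time_s: 9.12
tool_pos: [0.5042, -0.2703, 0.1265]
orientation: [[-0.925, -0.381, 0.001], [-0.381, 0.925, -0.001], [-0.001, -0.001, -1.0]]
contact_force: [-0.2, -0.6, 1.6]
width: 0.0873
finger_force: 0.0
```

>>> move_arm:
  moves:
    - [0,0,0,0,0,0]
    - [0,0,0,0,0,0]
    - [0,0,0,0,0,0]
    - [0,0,0,0,0,0]
    - [0,0,0,0,0,0]
    - [0,0,0,0,0,0]
    - [0,0,0,0,0,0]
    - [0,0,0,0,0,0]
    - [0,0,0,0,0,0]
    - [0,0,0,0,0,0]
    - [0,0,0,0,0,0]
    - [0,0,0,0,0,0]
  hand: -1
  grip_force: 30

```text
time_s: 10.12
tool_pos: [0.5034, -0.2705, 0.1255]
orientation: [[-0.925, -0.38, -0.0], [-0.38, 0.925, -0.0], [0.0, -0.0, -1.0]]
contact_force: [-0.3, -0.4, -0.3]
width: 0.0211
finger_force: 30.0
```

>>> move_arm:
  moves:
    - [0,0,-0.06,0,0,0]
    - [0,0,-0.15,0,0,0]
    - [0,0,-0.25,0,0,0]
    - [0,0,-0.38,0,0,0]
    - [0,0,-0.55,0,0,0]
    - [0,0,-0.72,0,0,0]
    - [0,0,-0.88,0,0,0]
    - [0,0,-0.96,0,0,0]
    - [0,0,-0.96,0,0,0]
    - [0,0,-0.96,0,0,0]

```text
time_s: 10.95
tool_pos: [0.5034, -0.2701, 0.3175]
orientation: [[-0.925, -0.38, 0.001], [-0.38, 0.925, 0.001], [-0.001, 0.0, -1.0]]
contact_force: [0.3, 0.2, -2.3]
width: 0.0209
finger_force: 30.0
```

```bash
python3 go.py 0.501 -0.08 0.318 135
```

```text
row [-0.35   0.884 -0.002] [ 0.      0.0002 -0.063 ] | rows 5.0 4.0 t 10.95 pos [ 0.5034 -0.2701  0.3175] F [ 0.3  0.2 -2.3]
```

>>> move_arm:
  moves:
    - [-0.05,0.12,0,0,0,0]
    - [-0.11,0.28,0,0,0,0]
    - [-0.17,0.44,0,0,0,0]
    - [-0.24,0.6,0,0,0,0]
    - [-0.3,0.76,0,0,0,0]
    - [-0.34,0.88,0,0,0,0]

```text
time_s: 11.45
tool_pos: [0.498, -0.0795, 0.3149]
orientation: [[-0.925, -0.381, -0.005], [-0.381, 0.925, 0.001], [0.004, 0.002, -1.0]]
contact_force: [0.6, -0.5, -2.3]
width: 0.0208
finger_force: 30.0
```

>>> move_arm:
  moves:
    - [-0.06,0.15,0,0,0,0]
    - [-0.12,0.3,0,0,0,0]
    - [-0.18,0.46,0,0,0,0]
    - [-0.24,0.62,0,0,0,0]
    - [-0.29,0.74,0,0,0,0]
    - [-0.32,0.81,0,0,0,0]
    - [-0.34,0.86,0,0,0,0]
    - [-0.35,0.88,0,0,0,0]
    - [-0.35,0.88,0,0,0,0]
    - [-0.35,0.88,0,0,0,0]
    - [-0.35,0.88,0,0,0,0]
    - [-0.35,0.88,0,0,0,0]

```text
time_s: 12.45
tool_pos: [0.4974, 0.1066, 0.3175]
orientation: [[-0.926, -0.378, -0.0], [-0.378, 0.926, -0.0], [0.0, -0.0, -1.0]]
contact_force: [0.9, 0.4, -1.4]
width: 0.0205
finger_force: 30.0
```

```bash
python3 - <<'E'
from h import *
for c in C:
    p,d=imaging.capture(c); np.save(c+'2p.npy',p); np.save(c+'2d.npy',d)
    if c=='scene': cv2.imwrite('pics/i1.png',cv2.resize(p[90:215,275:405,::-1],None,fx=4.6,fy=4.6,interpolation=2))
    X=sense()['tool_pos']; print(c,'tip pred',proj(c,X-[0,0,.1195]),'guide',proj(c,[.498,.108,.15]))
E
python3 go.py 0.498 0.108 0.318 112.2
```

```text
scene tip pred [339.59096672 153.75395431] guide [339.63749895 168.74539399]
top tip pred [224.65908084 298.00140995] guide [227.10699507 299.38662216]
row [-0.005  0.004 -0.002] [0.     0.     0.0002] | rows 1.0 1.0 t 12.55 pos [0.4974 0.1068 0.3177] F [-0.1 -0.2 -1.6]
```

View pics/i1.png

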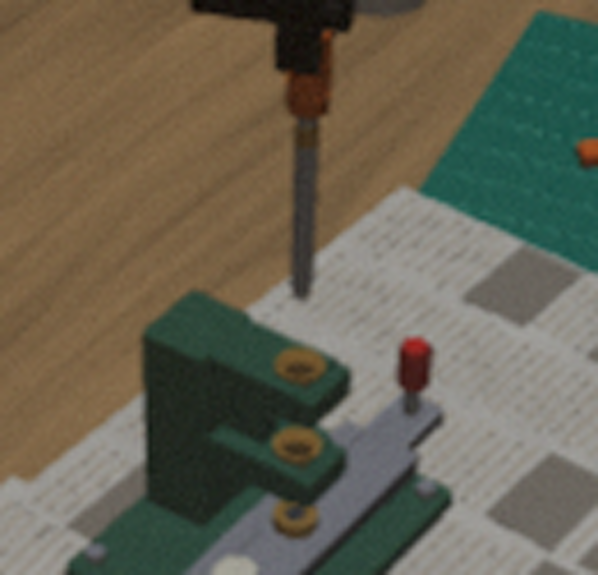

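Run:
```python
from h import *
np.set_printoptions(precision=2,suppress=True)
p=np.load('scene2p.npy'); X=sense()['tool_pos']; tip=X-[0,0,.1195]
f=lambda q:((q-[275,90]+.5)*4.6-.5)
for h in (0,.06,.116): print(h,f(proj('scene',tip+[0,0,h])))
# shank centre per row by differing from local background brightness
g=cv2.cvtColor(p,cv2.COLOR_RGB2LAB).astype(float)
for v in range(118,156,5):
    row=g[v,328:355]; bg=np.median(np.r_[row[:6],row[-6:]],0); w=np.linalg.norm(row-bg,axis=1); w[w<14]=0; 
    print(v,(w*np.arange(328,355)).sum()/w.sum(), 'n',(w>0).sum())
```

```text
0 [299.12 294.85]
0.06 [301.87 202.67]
0.116 [304.61 111.03]
118 341.11920948232114 n 7
123 341.1645700896283 n 6
128 340.65401295867923 n 6
133 340.91545206331426 n 7
138 344.33876397957357 n 9
143 340.4906160515782 n 26
148 340.8896717525861 n 26
153 336.88459277897056 n 14
```

The tip is at crop (301,296), almost straight above the upper bushing mouth (299,364). The brass die shows under the guides at (296,517). Next is a guarded descent.

>>> move_arm:
  moves:
    - [0,0,0.08,0,0,0]
    - [0,0,0.16,0,0,0]
    - [0,0,0.22,0,0,0]
    - [0,0,0.26,0,0,0]
    - [0,0,0.29,0,0,0]
    - [0,0,0.32,0,0,0]
    - [0,0,0.34,0,0,0]
    - [0,0,0.34,0,0,0]

```text
time_s: 13.22
tool_pos: [0.4971, 0.1075, 0.249]
orientation: [[-0.925, -0.38, -0.001], [-0.38, 0.925, -0.0], [0.001, 0.0, -1.0]]
contact_force: [-0.4, 0.4, -1.2]
width: 0.0208
finger_force: 30.0
```

Run:
```python
from h import *
s=sense(); print(s['tool_pos'],s['contact_force'],s['wrist_torque'])
p,d=imaging.capture('scene'); cv2.imwrite('pics/i2.png',cv2.resize(p[100:215,285:395,::-1],None,fx=5,fy=5,interpolation=2))
```

```text
[0.49714323 0.10747088 0.24898896] [-0.41110003  0.3548316  -1.24990938] [0.016548   0.00035366 0.00940553]
```

View pics/i2.png

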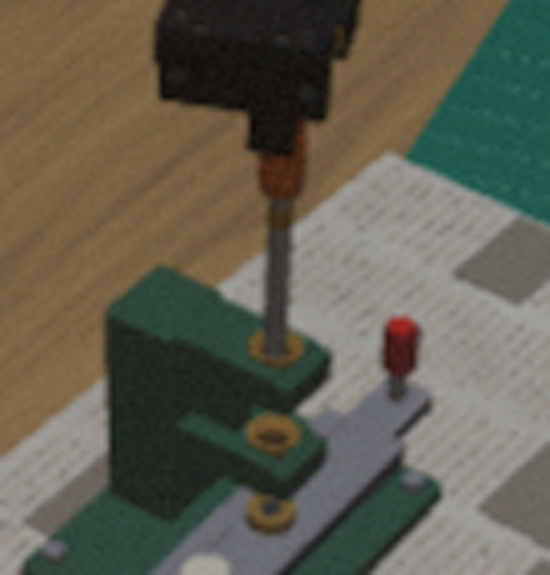

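The tip is in the upper mouth, at crop (275,350), with no side force. I'll continue to the lower bushing.

>>> move_arm:
  moves:
    - [0,0,0.04,0,0,0]
    - [0,0,0.08,0,0,0]
    - [0,0,0.12,0,0,0]
    - [0,0,0.16,0,0,0]
    - [0,0,0.19,0,0,0]
    - [0,0,0.22,0,0,0]
    - [0,0,0.22,0,0,0]

```text
time_s: 13.85
tool_pos: [0.4965, 0.1073, 0.2039]
orientation: [[-0.925, -0.38, -0.003], [-0.38, 0.925, -0.001], [0.003, 0.0, -1.0]]
contact_force: [0.7, -1.0, -1.2]
width: 0.0211
finger_force: 30.0
```

>>> move_arm:
  moves:
    - [0,0,0.03,0,0,0]
    - [0,0,0.06,0,0,0]
    - [0,0,0.09,0,0,0]
    - [0,0,0.12,0,0,0]
    - [0,0,0.15,0,0,0]
    - [0,0,0.16,0,0,0]
    - [0,0,0.16,0,0,0]
    - [0,0,0.16,0,0,0]
    - [0,0,0.16,0,0,0]
    - [0,0,0.16,0,0,0]

```text
time_s: 14.68
tool_pos: [0.4976, 0.1077, 0.1739]
orientation: [[-0.925, -0.38, 0.001], [-0.38, 0.925, 0.0], [-0.001, 0.0, -1.0]]
contact_force: [-0.2, 1.0, -0.7]
width: 0.0209
finger_force: 30.0
```

Run:
```python
from h import *
p,d=imaging.capture('scene'); cv2.imwrite('pics/i3.png',cv2.resize(p[115:215,295:385,::-1],None,fx=6,fy=6,interpolation=2))
s=sense(); print(s['tool_pos'],s['contact_force'],s['wrist_torque'])
f=lambda q:((q-[295,115]+.5)*6-.5)
for z in (.038,.052,.062): print(z,f(proj('scene',[.498,.108,z])))
for z in (.168,.213): print(z,f(proj('scene',[.498,.108,z])))
```

```text
[0.49758954 0.10769329 0.17389233] [-0.77793122  0.37708277 -1.60152446] [ 0.00140581  0.02877565 -0.01462757]
0.038 [264.34688454 520.41479805]
0.052 [265.0583155  497.15597256]
0.062 [265.57247735 480.34646953]
0.168 [271.35055284 291.44374008]
0.213 [274.00024458 204.81731842]
```

View pics/i3.png

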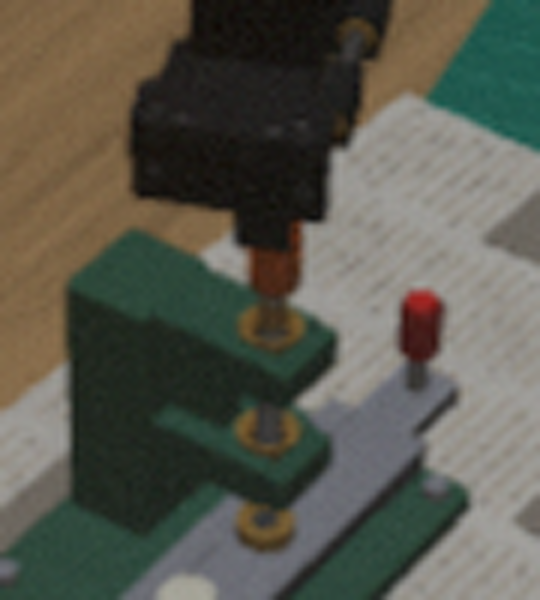

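The shank spans both bushings, at crop (268,325) and (268,430), the head's lower edge is where expected (no slip), and the slide is home. I'll lower by 2 mm to centre the tip in the allowed gap, then let it settle.

>>> move_arm:
  moves:
    - [0,0,0.01,0,0,0]
    - [0,0,0.01,0,0,0]
    - [0,0,0.01,0,0,0]
    - [0,0,0.01,0,0,0]
    - [0,0,0.01,0,0,0]
    - [0,0,0.01,0,0,0]

```text
time_s: 15.23
tool_pos: [0.4974, 0.1076, 0.1716]
orientation: [[-0.925, -0.38, 0.0], [-0.38, 0.925, 0.0], [-0.0, -0.0, -1.0]]
contact_force: [0.3, 0.4, -1.5]
width: 0.0206
finger_force: 30.0
```

Run:
```python
from station import sense, ctrl
s=sense(); print(s['tool_pos'],s['contact_force'],s['width'],s['finger_force']); print(ctrl.sign_off())
```

```text
[0.49740252 0.10759451 0.17160079] [ 0.2772651   0.39571376 -1.46320335] 0.020641878069823184 29.97324764728546
the job is handed in; nothing more can be done
None
```

I handed the job in at about 15 s: the die slide is home on its stop and the setting punch is held by its head through both bushings, its tip about 14 mm above the die (worked out from the arm's position, since the lower arm hid the tip); no verdict was returned.

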